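# Fold back the bifold cover of the wide sample tray

### The job

Two sample trays with white bifold dust covers stand on the worktop, one wide and one narrow, each with its front panel partly raised. On the wide tray, push the front panel over backwards until it lies folded flat on top of the rear panel, which stays down on the tray, so that the tube rack in the front half is free to reach. Leave the narrow tray's cover as it is.

Things in the scene. Friction and masses are not known exactly. Their poses are not given: they have to be found in the camera images.
- wide_tray: Wide tray: fixed grey open box 190 mm deep (x), 230 wide (y), 75 high, blue tube rack in its front half, white two-panel cover on its rim (narrow tray: alike, 140 wide, brown vial carton in it). Origin: centre of its underside, on the worktop; +x to its rear (away from the robot at yaw 0), z up. The fold line between the panels runs along y straight above the origin, axis 81 mm above the worktop.
- wide_front (a joint): Angle (rad) of the wide tray's front panel about the fold line: 0 = flat forward over the front half, 1.57 = upright, 3.14 = folded back flat on the rear panel (stop). Panel 230 mm wide, 5 thick, free edge 100 from the fold axis; its outer face (robot side when upright, on top when folded) lies 6 mm off the axis. Stiff hinge: it stays where left; about 1 to 3 N at the free edge moves it.
- wide_rear (a joint): Angle (rad) of the wide tray's rear panel about the hinge on the tray's rear rim: 0 = lying on the rear half of the tray, as at the start; grows as its front edge (the fold line) lifts. 230 mm wide, 5 thick, 95 from rear rim to fold line. Its hinge is stiffer than the fold. The front panel folded onto it has its upper face 87 mm above the worktop.
- narrow_edge (a point): Middle of the free edge of the raised front panel of the narrow tray's cover (panel 140 mm wide, 100 mm from fold axis to free edge, 5 mm thick). To be left where it is.

How it is judged:
By the outcome, as a careful person would: the job done as asked, in the order asked, and still so for the second after the job is handed in, with the robot touching nothing.
It also fails if it takes over 35 s, if anything falls off the work surface, if the arm or the gripper's body presses on something with over 40 N, if the wrist force passes 120 N, or if a joint passes its speed limit or range.

### The arm

A 6-joint arm with a two-finger parallel gripper is mounted at the origin on a cart in front of the work surface, level with it; the furniture and walls round the work are solid. World frame = base frame: x ahead of the robot, y to its left, z up, the work surface at z = 0. Lengths are in m, angles in rad, forces in N, time in s.
With the tool pointing down it reaches from about 0.25 to 0.775 m from the base axis. Payload 8.9 kg.
Tool frame: the origin (TCP) lies on the centre line of the jaws, within the pads' length; the fingertips stand 8 mm ahead of it and the grasp point (between the pads) lies 11 mm behind it; z points along the fingers, y is the line along which they close (so a half turn about z gives the same grasp; the last joint's range is limited). The gripper opens to 85 mm and grips with 20 to 120 N. Pads are 22 mm wide; open, the fingers measure 114 mm over their backs; the gripper's body (76 mm by 85 mm) begins 54 mm behind the grasp point. The pads swing forward as they close: fully open they stand 13 mm farther back than shut.
Start: joints at [-1.44, 0.291, -0.153, 1.127, 0, 1.431], TCP at [0.14, -0.506, 0.239] pointing down, gripper open.
Joint ranges: [-2.52, 2.52], [-0.91, 1.74], [-1.3, 1.37], [-1.96, 2.02], [-1.52, 1.47], [-3.14, 3.14]. Speed limits (rad/s): [2.22, 2.22, 2.79, 3.14, 3.14, 3.14].

### API

Orientations are given as [roll, pitch, yaw] about the fixed x, y, z axes, in that order (R = Rz(yaw) Ry(pitch) Rx(roll)).
In Python, from workcell import read_state, read_camera, camera_params, sign_off gives the robot as it stands.
- The arm moves only by the tool move_arm, never from a script. Its argument "targets" is a list of rows, each an object with "fingers": the gripper command: -1 is fully open, 1 is shut, values between are in proportion; "xyz": the shift along the tool's x, y, z each as a share of 1000 mm, from -1 to 1, a list of three; "twist": the turn, a rotation vector about the tool's x, y, z each as a share of 60 degrees, from -1 to 1, a list of three. A call has 1 to 8 rows; each row is the pose to reach, as a shift and turn from the pose commanded when the call began, along the tool's axes at that moment; what a row does not reach only later rows make up. A row lasts 1/12 s, in which the tool goes at most 41.7 mm and 7.16 degrees, less where a joint would pass 70% of its speed; a pose out of reach is approached as far as the arm can. A call with a number of a shift or a turn outside -1 to 1 is refused whole. A call with a gripper value outside its range is refused whole. The fingers move at their own pace and stop on an object; "newtons" is the grip in N (left out, the last holds). Time passes only in rows, so rows that repeat a pose let the fingers close. It gives the time, the measured TCP pose, the force, the opening and the grip force at its end, in the units of the state.
- read_state(): the state, without advancing time (a new reading comes with each control period).
- read_camera(name): name is "scene" or "top" or "wrist"; returns (picture, depth): 400x640x3 uint8, red, green, blue; 400x640 float32, m along the optical axis (not along the pixel's ray), 0 where there is no reading.
- camera_params(name): a dict with "fov_y" (degrees; the focal length in pixels is half the picture's height over the tangent of half this angle, whatever the lens; pixels are square), "cx", "cy" (the principal point, pixels), "k1" (the pictures are not rectified: a ray, as slopes to the right and down, at radius r is drawn at 1 + k1 r^2 times it, then the intrinsics apply), "eye" and "attitude" of the camera in the world. Camera axes: x right, y down, z forward; pixel columns grow to the right and rows downward; lengths in m; the calibration is good to about 2 mm. A picture is of the moment at which its call begins: read the wrist's pose just before it. camera_params takes no time and is no camera call; for the wrist camera it gives the pose at the moment of the call.
- sign_off(): hands the job in; it is judged then, once.
The state is a dict: "t": time; "joint_pos": joint angles; "joint_velocities": joint speeds; "joint_torque": joint torques, N m; "ee_pos": TCP position; "tool_rot": TCP orientation; "contact_force": force on the tool from outside, world axes, zero at the start; "moment": the same for the moment, N m; "width": opening from 0.0 (shut) to 1.0 (fully open); "grip_force": force on a finger pad.
Only numpy, scipy, OpenCV 4.12 (cv2) and the standard library are available. Lean on these libraries where they do the work, as an engineer would, in place of code of your own. Each camera call takes 0.05 s, during which the arm holds its last target. There are 200 camera calls.

## Working session

There is one attempt and no reset: what is moved stays moved. The work goes in short steps, Python scripts to look and compute and a tool call to move; the robot and the scene stay as the last step left them, time stands still between calls to the robot, and variables do not carry over. Pictures are saved under pics/ and viewed, at most 10 in all, crops included, and the job is handed in when it is done.

Besides the shell and the picture viewer there is one more tool, called after "Request:" by a JSON object that holds its "method" and its "body", one argument or row to a line. move_arm: Moves the arm, as the interface text tells. Its arguments: {"type":"object","properties":{"targets":{"type":"array","items":{"type":"object","properties":{"fingers":{"type":"number"},"xyz":{"type":"array","items":{"type":"number"}},"twist":{"type":"array","items":{"type":"number"}}}}},"newtons":{"type":"number"}},"required":["targets"]}

```bash
mkdir -p pics
cat > h.py <<'E'
import numpy as np, cv2
from workcell import *
def cloud(name):
    p=camera_params(name); im,d=read_camera(name)
    h,w=d.shape; f=h/2/np.tan(np.radians(p["fov_y"])/2)
    K=np.array([[f,0,p["cx"]],[0,f,p["cy"]],[0,0,1.]])
    uv=np.stack(np.meshgrid(np.arange(w),np.arange(h)),-1).reshape(-1,1,2).astype(np.float64)
    n=cv2.undistortPoints(uv,K,np.array([p["k1"],0,0,0.])).reshape(h,w,2)
    c=np.dstack([n*d[...,None],d])
    return im,d,c,p
E
python3 - <<'E'
from h import *
for n in("scene","top"):
    im,d,c,p=cloud(n); print(p); cv2.imwrite(f"pics/{n}0.png",im[...,::-1]); np.savez(f"{n}0.npz",im=im,d=d,c=c)
print(read_state())
E
```

```text
{'fov_y': 44.779462241825705, 'cx': 314.229143162492, 'cy': 198.4321414898488, 'k1': -0.06389589889597352, 'eye': array([-0.51611268,  0.52060231,  0.88179554]), 'attitude': array([-2.17328086, -0.01434337, -2.01893975])}
{'fov_y': 43.1035218657113, 'cx': 324.41126317495423, 'cy': 197.82572959222944, 'k1': -0.10803402260498682, 'eye': array([0.32773861, 0.0166386 , 1.28525019]), 'attitude': array([-3.00981896, -0.00935928, -1.56927703])}
{'t': 0.1, 'joint_pos': array([-1.44029704e+00,  2.91199840e-01, -1.53986121e-01,  1.12669315e+00,
        2.06124132e-05,  1.43149750e+00]), 'joint_velocities': array([-4.85062358e-04, -4.91309991e-04,  9.55533827e-04,  1.14597647e-04,
        6.61569178e-04, -1.97262882e-06]), 'joint_torque': array([ 4.35682350e-04, -5.37976635e+01,  3.31920934e+01,  9.26488166e-03,
       -2.06918508e-04, -7.48174557e-06]), 'ee_pos': array([ 0.13989725, -0.50566054,  0.2388264 ]), 'tool_rot': array([-3.14052322e+00, -1.70756332e-04,  2.69798009e-01]), 'contact_force': array([ 0.64975648, -0.09758894,  0.16450245]), 'moment': array([ 0.00566453, -0.00624109, -0.01258778]), 'grip_force': 0.0, 'width': 1.0007367674170655}
```

View pics/scene0.png

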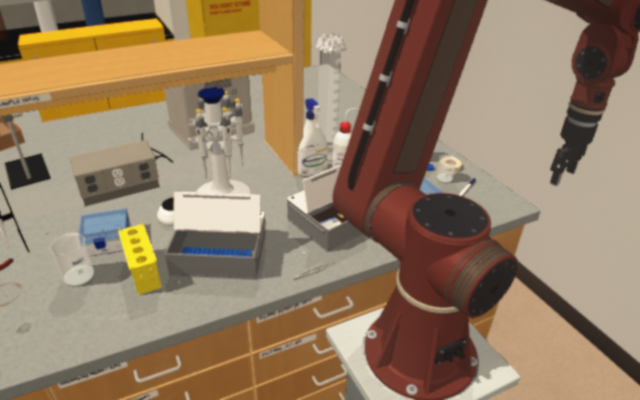

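View pics/top0.png

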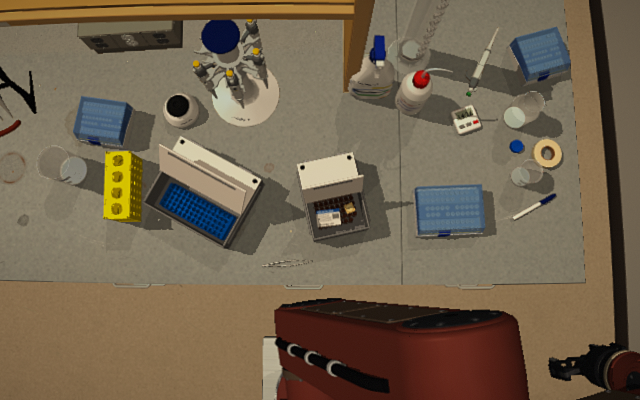

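The scene view shows the wide tray (blue rack) at about (215,230), the narrow one at (325,205). From above, the wide tray is at about (205,190), rotated, with its front panel raised past upright-ish; the carousel stands behind it at about (245,95) and the narrow tray is at (333,195).

```bash
cat >> h.py <<'E'
from scipy.spatial.transform import Rotation as Ro
def world(c,p): return c@Ro.from_euler("xyz",p["attitude"]).as_matrix().T+p["eye"]
E
python3 - <<'E'
from h import *
z=np.load("top0.npz"); p=camera_params("top"); W=world(z["c"],p); im=z["im"].astype(int)
def px(u,v): return W[v-1:v+2,u-1:u+2].reshape(-1,3).mean(0).round(3)
for n,u,v in [("table",60,250),("corner backL rear",182,141),("rear R",262,178),("tray front R",228,246),("tray front L",150,201),("blue",195,205),("panel edge L",163,152),("panel edge R",247,205),("carousel",221,37),("carousel2",232,75),("narrow edge",334,192),("yellow",118,180),("bottle",180,108)]:
    print(n,px(u,v))
np.set_printoptions(suppress=True)
sub=W[120:260,140:275]; i=im[120:260,140:275]
white=(i.min(-1)>120)
P=sub[white]; print(len(P))
flat=P[(P[:,2]>.074)&(P[:,2]<.094)]
print("flat",len(flat),flat.mean(0),cv2.minAreaRect((flat[:,:2]*1000).astype(np.float32)))
s=np.load("scene0.npz"); ps=camera_params("scene"); S=world(s["c"],ps)
Q=S[190:235,172:265].reshape(-1,3); c=s["im"].astype(int)[190:235,172:265].reshape(-1,3)
Q=Q[(c.min(-1)>150)&(Q[:,2]>.09)&(Q[:,2]<.25)]
m=np.median(Q,0); Q=Q[np.linalg.norm(Q-m,axis=1)<.16]
for _ in range(3):
    m=Q.mean(0); n=np.linalg.svd(Q-m,full_matrices=False)[2][2]; r=(Q-m)@n; Q=Q[abs(r)<max(.004,2*r.std())]
print("panel",len(Q),m,n,r.std(),Q.min(0),Q.max(0))
print("edge pts",Q[Q[:,2]>Q[:,2].max()-.008][::15].round(3))
# obstacles around
for lo in (0.1,0.2,0.3):
    M=(W[...,2]>lo)&(W[...,0]>.25); 
    h,xe,ye=np.histogram2d(W[M][:,0],W[M][:,1],bins=[np.arange(.25,.9,.05),np.arange(-.3,.6,.05)])
    print(lo);print((h>3).astype(int))
E
```

```text
table [ 0.36   0.691 -0.   ]
corner backL rear [0.627 0.355 0.081]
rear R [0.548 0.165 0.007]
tray front R [0.374 0.246 0.017]
tray front L [0.484 0.442 0.041]
blue [0.475 0.33  0.027]
panel edge L [0.583 0.378 0.154]
panel edge R [0.471 0.192 0.073]
carousel [0.769 0.212 0.354]
carousel2 [0.703 0.193 0.321]
narrow edge [ 0.497 -0.016  0.115]
yellow [0.538 0.529 0.035]
bottle [0.719 0.371 0.057]
3343
flat 1354 [0.56746239 0.27661798 0.08047524] ((545.5265502929688, 283.48095703125), (230.8223876953125, 98.33466339111328), 61.54808044433594)
panel 2574 [0.5213695  0.29486523 0.12881093] [ 0.7659045  -0.41182202 -0.4937539 ] 0.0020834342721548016 [0.44800905 0.18423513 0.09001286] [0.59603667 0.40637996 0.1715856 ]
edge pts [[0.596 0.386 0.168]
 [0.574 0.345 0.17 ]
 [0.585 0.367 0.166]
 [0.566 0.331 0.167]
 [0.546 0.294 0.169]
 [0.579 0.361 0.164]
 [0.555 0.316 0.167]
 [0.535 0.273 0.167]
 [0.513 0.233 0.169]
 [0.553 0.319 0.166]
 [0.525 0.259 0.166]
 [0.506 0.219 0.167]
 [0.517 0.251 0.166]
 [0.496 0.203 0.166]]
0.1
[[0 0 1 1 1 1 1 1 0 0 0 0 0 0 0 0 0]
 [0 0 0 0 0 0 1 0 0 0 0 0 0 0 0 
[... 573 characters left out ...]
0 0 0 0 0 0 0 0 0 0 0 0 0 0]
 [0 0 0 0 0 0 0 0 0 0 0 0 0 0 0 0 0]
 [0 0 0 0 0 0 0 0 0 0 0 0 0 0 0 0 0]
 [0 0 0 0 0 0 0 0 0 1 1 0 0 0 0 0 0]
 [0 0 0 1 0 0 0 0 1 1 1 1 0 0 0 0 0]
 [1 1 0 1 1 1 1 1 1 1 1 1 1 1 1 1 1]
 [0 1 0 1 1 1 1 1 1 1 1 1 1 1 1 1 1]]
0.3
[[0 0 1 1 1 1 1 1 0 0 0 0 0 0 0 0 0]
 [0 0 0 0 0 0 1 0 0 0 0 0 0 0 0 0 0]
 [0 0 0 0 0 0 0 0 0 0 0 0 0 0 0 0 0]
 [0 0 0 0 0 0 0 0 0 0 0 0 0 0 0 0 0]
 [0 0 0 0 0 0 0 0 0 0 0 0 0 0 0 0 0]
 [0 0 0 0 0 0 0 0 0 0 0 0 0 0 0 0 0]
 [0 0 0 0 0 0 0 0 0 0 0 0 0 0 0 0 0]
 [0 0 0 0 0 0 0 0 0 0 0 0 0 0 0 0 0]
 [0 0 0 0 0 0 0 0 0 1 1 0 0 0 0 0 0]
 [0 0 0 0 0 0 0 0 1 1 1 1 0 0 0 0 0]
 [0 0 0 0 1 1 1 1 1 1 1 1 1 1 1 1 1]
 [0 0 0 0 0 1 1 1 1 1 1 1 1 1 1 1 1]]
```

```bash
cat >> h.py <<'E'
YAW=-.496; O=np.array([.504,.306,0])
def T(x,y,z): return (O+Ro.from_euler("z",YAW).apply([x,y,z])).round(4)
def rel(targets):
    s=read_state(); R=Ro.from_euler("xyz",s["tool_rot"]); print(s["ee_pos"].round(4),s["tool_rot"].round(3))
    for xyz,yaw in targets:
        Rt=Ro.from_euler("xyz",[np.pi,0,yaw])
        print((R.inv().apply(np.array(xyz)-s["ee_pos"])).round(3),((R.inv()*Rt).as_rotvec()/np.radians(60)).round(3))
E
python3 -c "
from h import *
rel([((.34,-.33,.28),1.05)])"
```

```text
[ 0.1399 -0.5057  0.2388] [-3.141 -0.     0.27 ]
[ 0.24  -0.116 -0.041] [-0.001 -0.001 -0.745]
```

Request:
{"method": "move_arm", "body": {
  "targets": [
    {"fingers":1,"xyz":[0.24,-0.116,-0.041],"twist":[0,0,-0.745]},
    {"fingers":1,"xyz":[0.24,-0.116,-0.041],"twist":[0,0,-0.745]},
    {"fingers":1,"xyz":[0.24,-0.116,-0.041],"twist":[0,0,-0.745]},
    {"fingers":1,"xyz":[0.24,-0.116,-0.041],"twist":[0,0,-0.745]},
    {"fingers":1,"xyz":[0.24,-0.116,-0.041],"twist":[0,0,-0.745]},
    {"fingers":1,"xyz":[0.24,-0.116,-0.041],"twist":[0,0,-0.745]},
    {"fingers":1,"xyz":[0.24,-0.116,-0.041],"twist":[0,0,-0.745]},
    {"fingers":1,"xyz":[0.24,-0.116,-0.041],"twist":[0,0,-0.745]}
  ]
}}

```text
t: 0.77
ee_pos: [0.3429, -0.3276, 0.2809]
tool_rot: [3.141, -0.001, 1.057]
contact_force: [0.1, 0.3, -0.5]
width: -0.002
grip_force: 0.0
```

```bash
python3 -c "
from h import *
rel([((.43,-.03,.28),1.85)])"
```

```text
[ 0.3429 -0.3276  0.2809] [ 3.141e+00 -1.000e-03  1.057e+00]
[ 0.302 -0.071  0.001] [ 0.001 -0.    -0.758]
```

Request:
{"method": "move_arm", "body": {
  "targets": [
    {"fingers":1,"xyz":[0.302,-0.071,0],"twist":[0,0,-0.76]},
    {"fingers":1,"xyz":[0.302,-0.071,0],"twist":[0,0,-0.76]},
    {"fingers":1,"xyz":[0.302,-0.071,0],"twist":[0,0,-0.76]},
    {"fingers":1,"xyz":[0.302,-0.071,0],"twist":[0,0,-0.76]},
    {"fingers":1,"xyz":[0.302,-0.071,0],"twist":[0,0,-0.76]},
    {"fingers":1,"xyz":[0.302,-0.071,0],"twist":[0,0,-0.76]},
    {"fingers":1,"xyz":[0.302,-0.071,0],"twist":[0,0,-0.76]},
    {"fingers":1,"xyz":[0.302,-0.071,0],"twist":[0,0,-0.76]}
  ]
}}

```text
t: 1.43
ee_pos: [0.4292, -0.0296, 0.2802]
tool_rot: [3.141, -0.001, 1.851]
contact_force: [0.4, 0.3, 0.1]
width: -0.001
grip_force: 0.0
```

```bash
python3 -c "
from h import *
rel([(T(-.05,.01,.24),2.646)])"
```

```text
[ 0.4292 -0.0296  0.2802] [ 3.141e+00 -1.000e-03  1.851e+00]
[0.344 0.136 0.041] [ 0.001 -0.001 -0.76 ]
```

Request:
{"method": "move_arm", "body": {
  "targets": [
    {"fingers":1,"xyz":[0.344,0.136,0.041],"twist":[0,0,-0.76]},
    {"fingers":1,"xyz":[0.344,0.136,0.041],"twist":[0,0,-0.76]},
    {"fingers":1,"xyz":[0.344,0.136,0.041],"twist":[0,0,-0.76]},
    {"fingers":1,"xyz":[0.344,0.136,0.041],"twist":[0,0,-0.76]},
    {"fingers":1,"xyz":[0.344,0.136,0.041],"twist":[0,0,-0.76]},
    {"fingers":1,"xyz":[0.344,0.136,0.041],"twist":[0,0,-0.76]},
    {"fingers":1,"xyz":[0.344,0.136,0.041],"twist":[0,0,-0.76]},
    {"fingers":1,"xyz":[0.344,0.136,0.041],"twist":[0,0,-0.76]}
  ]
}}

```text
t: 2.1
ee_pos: [0.4624, 0.2983, 0.243]
tool_rot: [-3.141, -0.0, 2.644]
contact_force: [1.6, -1.2, 0.6]
width: 0.0
grip_force: 0.0
```

```bash
cat > path.py <<'E'
from h import *
L=[]
for th in (108,116,124,132,140,148,156,164,172,180):
    t=np.radians(th); s=.075
    x=-np.cos(t)*s-np.sin(t)*.006-.011; z=.081+np.sin(t)*s-np.cos(t)*.006+.008
    L.append((T(x,.01,z),2.646)); print(th,round(x,3),round(z,3),L[-1][0])
rel([(T(-.03,.01,.18),2.646)]+L)
E
python3 path.py
```

```text
108 0.006 0.162 [0.5144 0.3117 0.1622]
116 0.016 0.159 [0.5233 0.3069 0.159 ]
124 0.026 0.155 [0.5316 0.3024 0.1545]
132 0.035 0.149 [0.5393 0.2983 0.1488]
140 0.043 0.142 [0.5462 0.2945 0.1418]
148 0.049 0.134 [0.5522 0.2913 0.1338]
156 0.055 0.125 [0.5572 0.2886 0.125 ]
164 0.059 0.115 [0.561  0.2865 0.1154]
172 0.062 0.105 [0.5637 0.2851 0.1054]
180 0.064 0.095 [0.565  0.2843 0.095 ]
[0.4624 0.2983 0.243 ] [-3.141 -0.     2.644]
[-0.003  0.037  0.063] [-0.001 -0.    -0.002]
[-0.039  0.037  0.081] [-0.001 -0.    -0.002]
[-0.049  0.037  0.084] [-0.001 -0.    -0.002]
[-0.059  0.037  0.088] [-0.001 -0.    -0.002]
[-0.068  0.037  0.094] [-0.001 -0.    -0.002]
[-0.075  0.037  0.101] [-0.001 -0.    -0.002]
[-0.082  0.037  0.109] [-0.001 -0.    -0.002]
[-0.088  0.037  0.118] [-0.001 -0.    -0.002]
[-0.092  0.037  0.128] [-0.001 -0.    -0.002]
[-0.095  0.037  0.138] [-0.001 -0.    -0.002]
[-0.097  0.037  0.148] [-0.001 -0.    -0.002]
```

Request:
{"method": "move_arm", "body": {
  "targets": [
    {"fingers":1,"xyz":[0,0.037,0.05],"twist":[0,0,0]},
    {"fingers":1,"xyz":[0,0.037,0.08],"twist":[0,0,0]},
    {"fingers":1,"xyz":[-0.01,0.037,0.081],"twist":[0,0,0]},
    {"fingers":1,"xyz":[-0.03,0.037,0.081],"twist":[0,0,0]},
    {"fingers":1,"xyz":[-0.044,0.037,0.082],"twist":[0,0,0]},
    {"fingers":1,"xyz":[-0.051,0.037,0.085],"twist":[0,0,0]},
    {"fingers":1,"xyz":[-0.059,0.037,0.088],"twist":[0,0,0]},
    {"fingers":1,"xyz":[-0.063,0.037,0.091],"twist":[0,0,0]}
  ]
}}

```text
t: 2.77
ee_pos: [0.5368, 0.298, 0.1531]
tool_rot: [3.141, 0.001, 2.64]
contact_force: [-0.2, 0.0, 1.4]
width: 0.0
grip_force: 0.7
```

```bash
python3 path.py | tail -8; python3 -c "
from h import *
im=read_camera('scene')[0]; cv2.imwrite('pics/s1.png',cv2.resize(im[150:290,120:360,::-1],None,fx=3,fy=3))"
```

```text
[ 0.007  0.001 -0.001] [ 0.001  0.001 -0.006]
[-0.002  0.001  0.004] [ 0.001  0.001 -0.006]
[-0.01   0.001  0.011] [ 0.001  0.001 -0.006]
[-0.017  0.002  0.019] [ 0.001  0.001 -0.006]
[-0.022  0.002  0.028] [ 0.001  0.001 -0.006]
[-0.027  0.002  0.038] [ 0.001  0.001 -0.006]
[-0.03   0.002  0.048] [ 0.001  0.001 -0.006]
[-0.031  0.002  0.058] [ 0.001  0.001 -0.006]
```

View pics/s1.png

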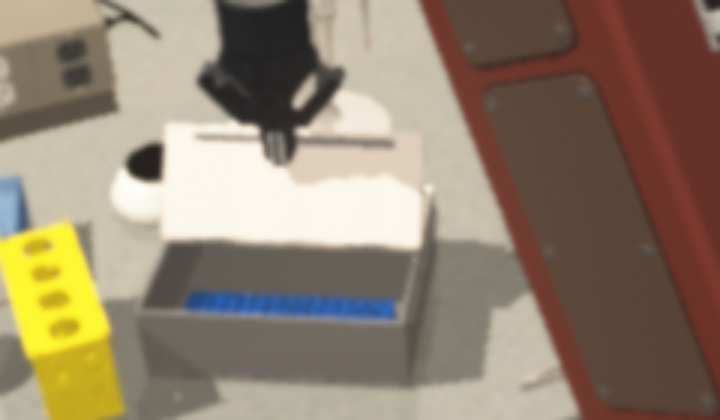

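The fingertip (crop 278,150) is on the outer face near the top edge, just below the dark strip. Continuing the arc.

Request:
{"method": "move_arm", "body": {
  "targets": [
    {"fingers":1,"xyz":[-0.005,0.001,0.007],"twist":[0,0,0]},
    {"fingers":1,"xyz":[-0.01,0.001,0.011],"twist":[0,0,0]},
    {"fingers":1,"xyz":[-0.014,0.001,0.015],"twist":[0,0,0]},
    {"fingers":1,"xyz":[-0.017,0.001,0.019],"twist":[0,0,0]},
    {"fingers":1,"xyz":[-0.02,0.001,0.024],"twist":[0,0,0]},
    {"fingers":1,"xyz":[-0.022,0.001,0.028],"twist":[0,0,0]},
    {"fingers":1,"xyz":[-0.025,0.001,0.033],"twist":[0,0,0]},
    {"fingers":1,"xyz":[-0.027,0.001,0.038],"twist":[0,0,0]}
  ]
}}

```text
t: 3.48
ee_pos: [0.5599, 0.2867, 0.114]
tool_rot: [-3.141, -0.0, 2.642]
contact_force: [1.2, 0.1, 1.4]
width: -0.005
grip_force: 0.6
```

```bash
python3 path.py | tail -4
```

```text
[ 0.003  0.    -0.011] [-0.    -0.    -0.004]
[-0.001  0.    -0.001] [-0.    -0.    -0.004]
[-0.004  0.     0.009] [-0.    -0.    -0.004]
[-0.006  0.     0.019] [-0.    -0.    -0.004]
```

Request:
{"method": "move_arm", "body": {
  "targets": [
    {"fingers":1,"xyz":[-0.002,0,0.005],"twist":[0,0,0]},
    {"fingers":1,"xyz":[-0.004,0,0.009],"twist":[0,0,0]},
    {"fingers":1,"xyz":[-0.005,0,0.013],"twist":[0,0,0]},
    {"fingers":1,"xyz":[-0.006,0,0.016],"twist":[0,0,0]},
    {"fingers":1,"xyz":[-0.006,0,0.018],"twist":[0,0,0]},
    {"fingers":1,"xyz":[-0.006,0,0.019],"twist":[0,0,0]},
    {"fingers":1,"xyz":[-0.006,0,0.019],"twist":[0,0,0]}
  ]
}}

```text
t: 4.07
ee_pos: [0.565, 0.2839, 0.0954]
tool_rot: [-3.141, 0.0, 2.642]
contact_force: [-1.1, -0.2, -0.0]
width: -0.004
grip_force: 0.0
```

Request:
{"method": "move_arm", "body": {
  "targets": [
    {"fingers":1,"xyz":[0,0,0.001],"twist":[0,0,0]},
    {"fingers":1,"xyz":[0,0,0.001],"twist":[0,0,0]},
    {"fingers":1,"xyz":[0,0,0.002],"twist":[0,0,0]},
    {"fingers":1,"xyz":[0,0,0.002],"twist":[0,0,0]}
  ]
}}

```text
t: 4.4
ee_pos: [0.5652, 0.2841, 0.0949]
tool_rot: [3.141, 0.001, 2.642]
contact_force: [-3.2, -1.6, 11.4]
width: -0.002
grip_force: 5.4
```

Firm contact with 11 N at the stop height. Lift off and look.

Request:
{"method": "move_arm", "body": {
  "targets": [
    {"fingers":1,"xyz":[0,0,-0.02],"twist":[0,0,0]},
    {"fingers":1,"xyz":[0,0,-0.06],"twist":[0,0,0]},
    {"fingers":1,"xyz":[0.03,0,-0.1],"twist":[0,0,0]},
    {"fingers":1,"xyz":[0.07,0,-0.14],"twist":[0,0,0]},
    {"fingers":1,"xyz":[0.11,0,-0.17],"twist":[0,0,0]},
    {"fingers":1,"xyz":[0.15,0,-0.18],"twist":[0,0,0]},
    {"fingers":1,"xyz":[0.18,0,-0.18],"twist":[0,0,0]},
    {"fingers":1,"xyz":[0.18,0,-0.18],"twist":[0,0,0]}
  ]
}}

```text
t: 5.07
ee_pos: [0.4038, 0.3724, 0.276]
tool_rot: [3.139, -0.0, 2.644]
contact_force: [1.0, 1.0, 0.1]
width: -0.002
grip_force: 0.0
```

Run:
```python
from h import *
im,d,c,p=cloud("scene"); W=world(c,p); cv2.imwrite('pics/s2.png',cv2.resize(im[150:290,120:400,::-1],None,fx=2.8,fy=2.8))
L=Ro.from_euler("z",-YAW).apply((W.reshape(-1,3)-O)); 
for a,b in((.01,.03),(.03,.05),(.05,.07),(.07,.09)):
    m=(L[:,0]>a)&(L[:,0]<b)&(abs(L[:,1])<.1)&(L[:,2]>.05)&(L[:,2]<.15); print(a,m.sum(),np.percentile(L[m,2],[5,50,95]).round(4))
print(read_state()["contact_force"])
```

```text
0.01 335 [0.0829 0.0856 0.0882]
0.03 328 [0.0831 0.0856 0.0884]
0.05 308 [0.0826 0.0856 0.0884]
0.07 320 [0.0828 0.0858 0.0891]
[-1.75476261  0.71053684  1.50717698]
```

View pics/s2.png

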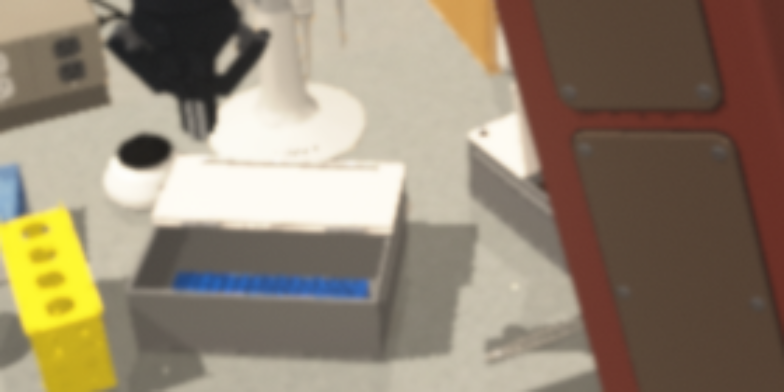

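The wide cover lies flat and level at about 86–87 mm (crop 280,190), the rack is exposed, and the arm is clear of everything.

```bash
python3 -c "
from workcell import *
print(sign_off())"
```

```text
the job is handed in; nothing more can be done
None
```

The wide tray's front panel now lies folded flat on its rear panel, measured level at about 86 mm. The tube rack is free to reach, the arm never touched the narrow tray's cover, and I handed the job in about 5 s into the 35 s limit.

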